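# Bring the chopstick case round and open it

## Robot

A 6-joint arm with a two-finger parallel gripper is mounted at the origin on the work surface. World frame = base frame: x ahead of the robot, y to its left, z up, the work surface at z = 0. Lengths are in mm, angles in degrees, forces in N, time in s.
With the tool pointing down it reaches from about 300 to 850 mm from the base axis. Payload 4.2 kg.
Tool frame: the origin (TCP) lies midway between the tips of the shut fingers; the grasp point (between the pads) lies 19 mm behind it; x points along the fingers, y is the direction in which the jaws open and shut, and the axes are right-handed (so a half turn about x gives the same grasp; the last joint's range is limited). The gripper opens to 91 mm and grips with 3 to 60 N. Pads are 32 mm wide; open, the fingers measure 118 mm over their backs; the gripper's body (76 mm by 178 mm) begins 60 mm behind the grasp point.
Start: joints at [64.4, 18.312, 89.639, -0, 72.044, -1.146], TCP at [238.031, 523.435, 213.976] pointing down, gripper open.
Joint ranges: [-177.97, 177.97], [-48.28, 115.42], [12.27, 149.76], [-77.06, 257.06], [2.81, 150.46], [-146.56, 146.56]. Speed limits (degrees/s): [147.25, 147.25, 180, 180, 180, 180].

## Interface

Orientations are given as [roll, pitch, yaw] about the fixed x, y, z axes, in that order (R = Rz(yaw) Ry(pitch) Rx(roll)).
In Python, from workcell import * gives the robot as it stands.
- The arm moves only by the shell command python3 -m handwheel 'ROWS' [FORCE]. ROWS is a JSON object of lists of equal length, an entry for each row: "gripper": the closure, from 0 (fully open) to 1 (shut); "offset": the shift along the tool's x, y, z in mm, a list of three; "rot": the turn, a rotation vector about the tool's x, y, z in degrees, a list of three. A call has 1 to 5 rows; each row is the pose to reach, as a shift and turn from the pose commanded when the call began, along the tool's axes at that moment; what a row does not reach only later rows make up. A row lasts 1/12 s, in which the tool goes at most 41.7 mm and 7.16 degrees, less where a joint would pass 70% of its speed; a pose out of reach is approached as far as the arm can. A call with a gripper value outside its range is refused whole. The fingers move at their own pace and stop on an object; FORCE is the grip in N (left out, the last holds). Time passes only in rows, so rows that repeat a pose let the fingers close. It gives the time, the measured TCP pose, the force and the opening at its end, in the units of the state.
- state(): the state, without advancing time (a new reading comes with each control period).
- grab_frame(name): name is "scene" or "top" or "wrist"; returns the picture (480x640x3 uint8, red, green, blue); there is no depth.
- camera_params(name): a dict with "fx", "fy", "cx", "cy" (pixels), "position" and "attitude" of the camera in the world; the wrist camera has in their place "hand_eye" (4x4, takes a point from camera to tool coordinates, whose origin is the TCP and whose axes are the tool frame's). Camera axes: x right, y up, looking along -z (the intrinsics and any distortion apply to the point x, -y, -z); pixel columns grow to the right and rows downward; lengths in mm; the calibration is good to about 2 mm. A picture is of the moment at which its call begins: read the wrist's pose just before it. camera_params takes no time and is no camera call.
- job_done(): hands the job in, once; it reports no verdict.
The state is a dict: "time_s": time; "qpos": joint angles; "qvel": joint speeds; "effort": joint torques, N m; "ee_pos": TCP position; "ee_rot": TCP orientation; "force": force on the tool from outside, world axes, zero at the start; "torque": the same for the moment, N m; "gripper_width": finger opening in mm.
Only numpy, scipy, OpenCV 4.12 (cv2) and the standard library are available. Lean on these libraries where they do the work, as an engineer would, in place of code of your own. Each camera call takes 0.05 s, during which the arm holds its last target.

## Task

Turn the loaded wooden turntable steadily by its rim, with gentle, even fingertip pressure and without pushing on anything that stands on it, until the outer end of the aluminium chopstick case points straight to the front of the sideboard, towards the robot. Then slide the case's cover gently back by its thumb bar until it is fully open against its stop, and let go, leaving the case facing front and all the crockery undisturbed.

Things in the scene. Friction and masses are not known exactly. Their poses are not given: they have to be found in the camera images.
- stand: Fixed round foot of the turntable, hidden under its disc, 250 mm across. Origin on the turning axis, on the sideboard top. Its axes are the world's: its -x points to the front of the sideboard, the robot's side.
- susan: The turntable: a plain round disc of dark solid wood, 380 mm across, 18 mm thick, no lip or handle. Origin on the turning axis at the disc's underside; the rim's upright edge spans 20 to 38 mm above the sideboard. Turns without limit about z. Its -x axis runs along the chopstick case to its outer end; when the case faces front its axes are parallel to the world's.
- susan_top (a point): Centre of the turntable's top face, 38 mm above the sideboard. The turntable is stiff, stays where left, and needs about 0.5 N m (2.6 N along the rim). Its disc sits off-centre and warped: as it turns the edge goes in and out up to 6 mm, the rim up and down up to 2 mm; follow by feel. About 12 N against the edge, or down on the rim, carries it round by friction; lighter slips, over 25 N is too hard.
- case: Aluminium chopstick case lying along a radius of the turntable, held fast between two low wooden cleats: 240 mm long, 60 mm wide; with its cover, its top is 64 mm above the sideboard. It is the only long thing on the turntable. Same origin and axes as the turntable: it reaches from x = -165 mm (outer end, 25 mm inside the rim) to x = +75 mm.
- case_tip (a point): Middle of the outer end of the chopstick case, 165 mm from the turning axis, 50 mm above the sideboard. The case faces front when this point lies straight in -x from the turning axis.
- cover (a joint): How far the sliding cover is open, in m: 0 shut, 0.100 fully open against its stop. It slides along the case from the outer end towards the middle of the turntable and beyond (to the turntable's +x) and resists with about 2 N.
- thumb_bar (a point): Middle of the thumb bar on the cover: an upright aluminium bar across the case, 40 mm wide, 10 mm thick (along the case), 10 mm high, standing on the flat cover 30 mm from its outer end; this point is 69 mm above the sideboard, the cover's flat top at 64 mm, the bar's top at 74 mm. It moves with the cover.
- dish_a: Small celadon dish, 92 mm across, 26 mm high, standing loose on the turntable beside the case (case's +y side). Origin: middle of its underside.
- dish_b: Second such celadon dish, loose on the turntable on the other side of the case.
- jar: Round glass jar with a steel screw-top lid, 67 mm across, 60 mm high, loose on the turntable. Origin: middle of its underside.
- pot: Small white porcelain sauce pot with lid and spout, 64 mm across, 58 mm high, loose on the turntable. Origin: middle of its underside.
- dish_a_spot (a point): the point of the turntable's top where the middle of the dish_a belongs; it turns with the turntable.
- dish_b_spot (a point): the point of the turntable's top where the middle of the dish_b belongs; it turns with the turntable.
- jar_spot (a point): the point of the turntable's top where the middle of the jar belongs; it turns with the turntable.
- pot_spot (a point): the point of the turntable's top where the middle of the sauce pot belongs; it turns with the turntable.
- dish_c: Third celadon dish, 92 mm across, on the sideboard near the front. Leave alone.
- lacquer_box: Lacquered wooden box with lid, 136 x 206 x 78 mm, on the sideboard to the robot's right. Leave alone.
- teapot: Celadon teapot, 136 mm across, with a copper bail handle 155 mm high, on the sideboard to the robot's left. Leave alone.

How it is judged:
By the outcome, as a careful person would: the job done as asked, in the order asked, and still so for the second after the job is handed in, with the robot touching nothing.
It also fails if it takes over 72 s, if anything falls off the work surface, if the arm or the gripper's body presses on something with over 40 N, if the wrist force passes 120 N, or if a joint passes its speed limit or range.

## Working session

There is one attempt and no reset: what is moved stays moved. The work goes in short steps, Python scripts to look and compute and a shell command to move; the robot and the scene stay as the last step left them, time stands still between calls to the robot, and variables do not carry over. Pictures are saved under pics/ and viewed, and the job is handed in when it is done.

```bash
ls -la; mkdir -p pics; python3 - <<'E'
from workcell import *
import cv2
print(state())
for n in ("scene","top","wrist"):
    print(n,camera_params(n))
    cv2.imwrite(f"pics/{n}0.png",grab_frame(n)[:,:,::-1])
E
```

```text
total 12
drwxr-xr-x  3 agent agent 4096 Dec  6 12:31 .
drwxr-xr-x 23 root  root  4096 Dec  6 12:31 ..
drwxr-xr-x  2 agent agent 4096 Dec  6 12:31 pics
{'time_s': 0.0, 'qpos': array([ 6.44009016e+01,  1.83514374e+01,  8.97074937e+01, -1.17500832e-03,
        7.20450790e+01, -1.14623311e+00]), 'qvel': array([-0.06076498,  0.0161899 , -0.11403154, -0.06408087, -0.04337558,
        0.00927819]), 'effort': array([-6.97419200e-04, -4.12458873e+01, -2.31970274e+01,  7.26162409e-02,
        4.55393479e-02, -1.43136972e-04]), 'ee_pos': array([237.80010421, 522.94795426, 213.11497294]), 'ee_rot': array([ -90.53086866,   89.89598387, -114.98337071]), 'force': array([ 0.4809309 ,  0.57299833, -0.81430866]), 'torque': array([ 0.03571939, -0.01168422,  0.01730411]), 'gripper_width': 91.18941616875063}
scene {'fx': 609.9434802338592, 'fy': 609.9434802338592, 'cx': 332.3925566380487, 'cy': 237.96648327315853, 'position': array([1430.373559  , -379.44885406, 1180.07652137]), 'attitude': array([40.17835001,  0.65716892, 66.1488121 ])}
top {'fx': 522.6341849334361, 'fy': 522.6341849334361, 'cx': 323.5170287240863, 'cy': 230.3022366959334, 'position': array([ 504.8248856 ,   -5.45911141, 1337.08037319]), 'attitude': array([  3.17137005,   0.15255262, -89.75104825])}
wrist {'fx': 404.8834943871202, 'fy': 404.8834943871202, 'cx': 321.7724989692544, 'cy': 243.93566204020274, 'hand_eye': array([[ 9.56012772e-05,  2.70986286e-01, -9.62583203e-01,
        -1.71073183e+02],
       [ 9.99999593e-01,  8.37450602e-04,  3.35076350e-04,
         3.13282573e-01],
       [ 8.96916979e-04, -9.62582844e-01, -2.70986096e-01,
        -7.59366631e+01],
       [ 0.00000000e+00,  0.00000000e+00,  0.00000000e+00,
         1.00000000e+00]])}
```

View pics/top0.png

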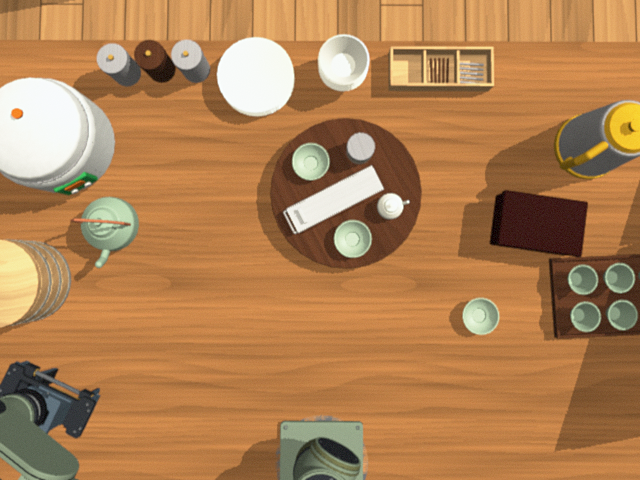

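View pics/scene0.png

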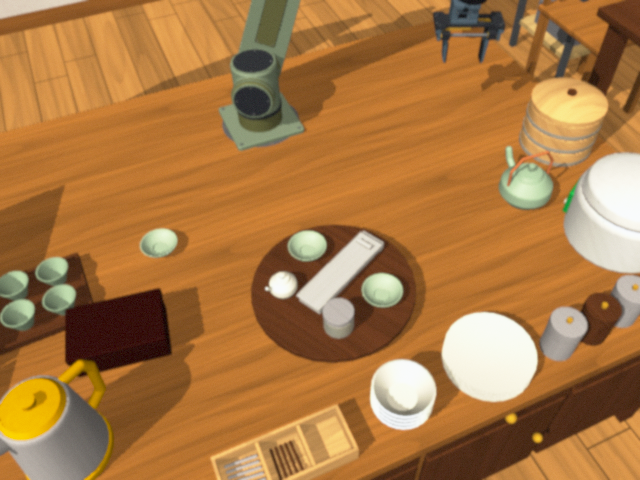

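View pics/wrist0.png

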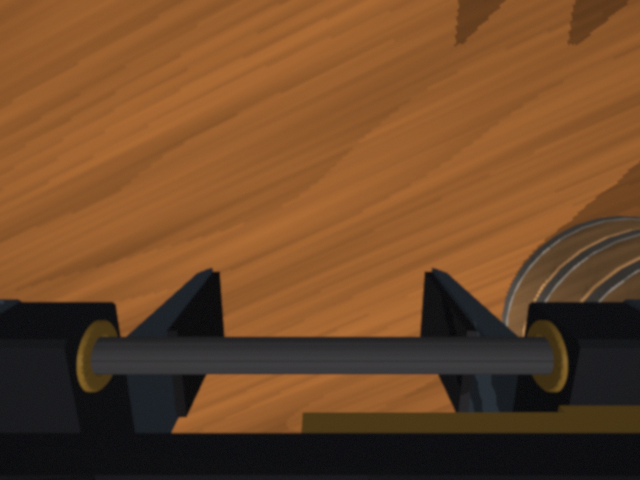

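Top view: turntable disc centred near (346,193) px; the case's outer end (thumb bar) is at about (293,220), pointing left and towards the front. It must therefore turn counter-clockwise by about 63°. Next I'll measure it.

```bash
cat > h.py <<'E'
from workcell import *
import cv2, numpy as np
from scipy.spatial.transform import Rotation as Ro
def ray(name,uv):
    p=camera_params(name); uv=np.atleast_2d(np.float64(uv))
    if name=="wrist":
        s=state(); T=p["hand_eye"]; Rt=Ro.from_euler('xyz',s["ee_rot"],degrees=True).as_matrix()
        R=Rt@T[:3,:3]; c=Rt@T[:3,3]+s["ee_pos"]
    else:
        R=Ro.from_euler('xyz',p["attitude"],degrees=True).as_matrix(); c=p["position"]
    d=np.c_[(uv[:,0]-p["cx"])/p["fx"],-(uv[:,1]-p["cy"])/p["fy"],-np.ones(len(uv))]
    return c,d@R.T
def onz(name,uv,z):
    c,d=ray(name,uv); return c+d*((z-c[2])/d[:,2])[:,None]
def big(mask,roi):
    m=np.zeros_like(mask); x0,y0,x1,y1=roi; m[y0:y1,x0:x1]=mask[y0:y1,x0:x1]
    cs,_=cv2.findContours(m,cv2.RETR_EXTERNAL,cv2.CHAIN_APPROX_NONE)
    return sorted(cs,key=cv2.contourArea,reverse=True)
def disc(im):
    g=cv2.cvtColor(im,cv2.COLOR_RGB2HSV)
    return g
E
python3 - <<'E'
from h import *
im=cv2.imread("pics/top0.png")[:,:,::-1].copy()
print("robot R\n",Ro.from_euler('xyz',state()["ee_rot"],degrees=True).as_matrix().round(3))
hsv=cv2.cvtColor(im,cv2.COLOR_RGB2HSV)
for (u,v) in [(290,170),(346,125),(410,190),(330,205),(292,222),(310,160),(361,148),(391,206),(353,238),(260,190)]: print((u,v),hsv[v,u])
m=((hsv[...,1]<40)&(hsv[...,2]>170)).astype(np.uint8)*255
for c in big(m,(265,110,430,275))[:5]:
    r=cv2.minAreaRect(c); print("white",cv2.contourArea(c),r)
big_=cv2.resize(im[110:280,260:430],None,fx=3.5,fy=3.5,interpolation=cv2.INTER_CUBIC)
cv2.imwrite("pics/top0z.png",big_[:,:,::-1])
E
```

```text
robot R
 [[-0.001  0.414  0.91 ]
 [-0.001  0.91  -0.414]
 [-1.    -0.001 -0.   ]]
(290, 170) [ 10 148  79]
(346, 125) [ 11 159 111]
(410, 190) [ 10 145 111]
(330, 205) [ 27  10 239]
(292, 222) [ 17  44 134]
(310, 160) [ 47  35 234]
(361, 148) [ 18  13 201]
(391, 206) [ 39  10 249]
(353, 238) [ 44  35 232]
(260, 190) [ 14 158 134]
white 2466.5 ((334.5992431640625, 198.7166748046875), (26.955886840820312, 96.35383605957031), 62.904441833496094)
white 533.0 ((361.0, 146.0), (26.0, 26.0), 90.0)
white 447.0 ((391.62677001953125, 205.55850219726562), (26.749881744384766, 23.81647491455078), 24.775142669677734)
white 316.0 ((346.0, 243.0), (20.0, 22.0), 90.0)
white 305.0 ((304.6764221191406, 165.2941131591797), (21.244932174682617, 23.085647583007812), 85.60128784179688)
```

View pics/top0z.png

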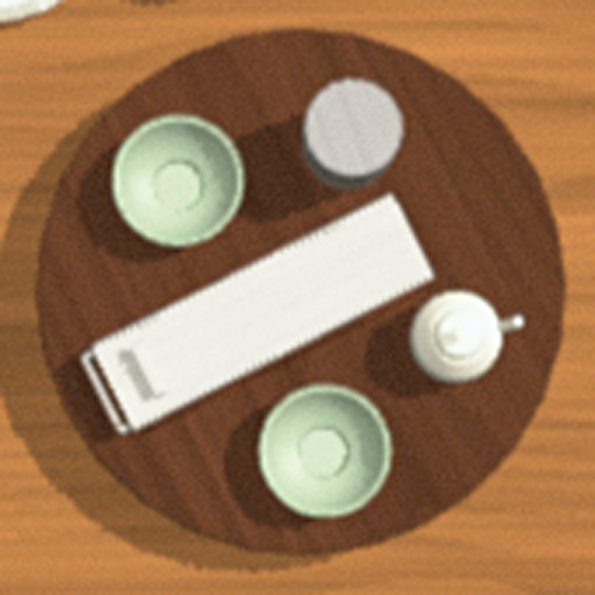

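The zoom shows the case clear of everything: outer end corners at zoom (82,352)/(122,433), inner end (392,195)/(434,275), thumb bar at (140,372). There is a free rim sector on the front-left, between the case tip and the lower dish.

```bash
cat >> h.py <<'E'
def casefit(im,name="top",roi=(265,110,430,275),out=True):
    hsv=cv2.cvtColor(im,cv2.COLOR_RGB2HSV)
    m=((hsv[...,1]<40)&(hsv[...,2]>170)).astype(np.uint8)*255
    x0,y0,x1,y1=roi
    mm=np.zeros_like(m); mm[y0:y1,x0:x1]=m[y0:y1,x0:x1]
    c=[c for c in big(mm,roi) if max(cv2.minAreaRect(c)[1])>1.9*min(cv2.minAreaRect(c)[1])][0]
    P=onz(name,c[:,0,:],64)[:,:2]
    r=cv2.minAreaRect(np.float32(P)); b=cv2.boxPoints(r)
    e=b[1]-b[0]; f=b[2]-b[1]
    L=e if np.hypot(*e)>np.hypot(*f) else f
    L=L/np.hypot(*L)
    return P,np.array(r[0]),L,r[1]
def discfit(im,roi=(255,105,435,280)):
    hsv=cv2.cvtColor(im,cv2.COLOR_RGB2HSV)
    return hsv
def towed(P,w):  # world vector to tool axes
    return Ro.from_euler('xyz',state()["ee_rot"],degrees=True).as_matrix().T@np.array(w)
E
python3 - <<'E'
from h import *
im=cv2.imread("pics/top0.png")[:,:,::-1].copy()
P,c,L,s=casefit(im)
if L[1]<0: L=-L   # outer end is toward +y
print("centre",c,"size",s,"outdir",L,"turn needed",np.degrees(np.arctan2(0,-1)-np.arctan2(L[1],L[0])))
t=(P-c)@L; n=np.array([-L[1],L[0]]); q=(P-c)@n
mid=(np.abs(t)<90)
for sg in (1,-1):
    k=mid&(q*sg>0); pf=np.polyfit(t[k],q[k],1); print("edge",pf,"deg",np.degrees(pf[0]))
print("t range",t.min(),t.max())
# axis is 45 mm outward of the case centre?  case from -165..+75 : centre at -45 -> axis is centre - 45*L
print("axis",c-45*L)
hsv=cv2.cvtColor(im,cv2.COLOR_RGB2HSV)
a=onz("top",[[260+37/3.5,110+290/3.5],[260+565/3.5,110+290/3.5],[260+301/3.5,110+28/3.5],[260+301/3.5,110+553/3.5]],38)
print("disc y ctr",a[:2,1].mean(),"dia",a[0,1]-a[1,1],"x ctr",a[2:,0].mean(),a[2,0]-a[3,0])
for n_,u,v,z in [("dishA",178,181,62),("dishB",325,451,62),("jar",353,129,98),("pot",456,337,85)]:
    w=onz("top",[[260+u/3.5,110+v/3.5]],z)[0]; d=w[:2]-(c-45*L); print(n_,w.round(),"r",np.hypot(*d),"ang",np.degrees(np.arctan2(d[1],d[0])))
E
```

```text
centre [653.08624268 -28.85896301] size (66.23514556884766, 236.40916442871094) outdir [-0.46121272  0.88728964] turn needed 62.53459789941747
edge [-3.25772210e-03  3.15335881e+01] deg -0.18665372715791917
edge [-6.12050301e-04 -3.19955907e+01] deg -0.035067899069151906
t range -118.20460600773089 118.20460728823785
axis [673.84081459 -68.78699875]
disc y ctr -57.39427542707176 dia 376.96136162989484 x ctr 671.8908981851657 376.9482138374414
dishA [744.  30.  62.] r 121.5213974335427 ang 54.4955564946548
dishB [555. -73.  62.] r 119.08682586217516 ang -177.74934042165356
jar [774. -90.  98.] r 102.48380158402644 ang -12.191251878344982
pot [ 633. -162.   85.] r 102.00793668060747 ang -113.78586720646962
```

```bash
python3 - <<'E'
from h import *
Z=lambda u,v:[260+u/3.5-.36,110+v/3.5-.36]
p=onz("top",[Z(82,352),Z(122,433),Z(392,195),Z(434,275)],64)
print(p.round(1))
o=(p[0]+p[1])/2;i=(p[2]+p[3])/2
print("len",np.linalg.norm(o-i),"w",np.linalg.norm(p[0]-p[1]),np.linalg.norm(p[2]-p[3]))
L=(o-i)[:2];L/=np.hypot(*L);print("turn",np.degrees(np.arctan2(-L[1],-L[0])), "axis from outer",o[:2]-165*L,"from inner",i[:2]+75*L)
im=cv2.imread("pics/scene0.png")
cv2.imwrite("pics/scene0z.png",cv2.resize(im[210:370,240:430],None,fx=4,fy=3.75,interpolation=cv2.INTER_CUBIC))
g=cv2.imread("pics/top0.png")
hsv=cv2.cvtColor(g,cv2.COLOR_BGR2HSV)
# radial rim search: strongest red jump along rays from (346,193)
R=g[...,2].astype(np.float32); R=cv2.GaussianBlur(R,(0,0),1)
pts=[]
for a in np.arange(0,360,5):
    rr=np.arange(66,86,.25); u=346+rr*np.cos(np.radians(a)); v=193+rr*np.sin(np.radians(a))
    pr=cv2.remap(R,np.float32(u)[None],np.float32(v)[None],cv2.INTER_LINEAR)[0]
    k=np.argmax(np.gradient(pr)); pts.append((u[k],v[k]))
w=onz("top",pts,38)[:,:2]
(c,ax,an)=cv2.fitEllipse(np.float32(w)); print("ellipse",c,ax)
r=np.hypot(*(w-np.array(c)).T); k=abs(r-np.median(r))<4
print(k.sum(),cv2.fitEllipse(np.float32(w[k])), np.median(r))
E
```

```text
[[ 624.1   97.4   64. ]
 [ 567.6   69.    64. ]
 [ 735.6 -119.3   64. ]
 [ 679.2 -148.6   64. ]]
len 244.08656186839664 w 63.26055588984483 63.54126462981706
turn -62.80536285099672 axis from outer [671.27315005 -63.5854245 ] from inner [673.1407688  -67.22025436]
ellipse (669.04736328125, -51.52400207519531) (382.9266052246094, 388.77154541015625)
42 ((668.3389892578125, -50.010520935058594), (380.7599182128906, 392.1275939941406), 31.713468551635742) 192.10654560645426
```

View pics/scene0z.png

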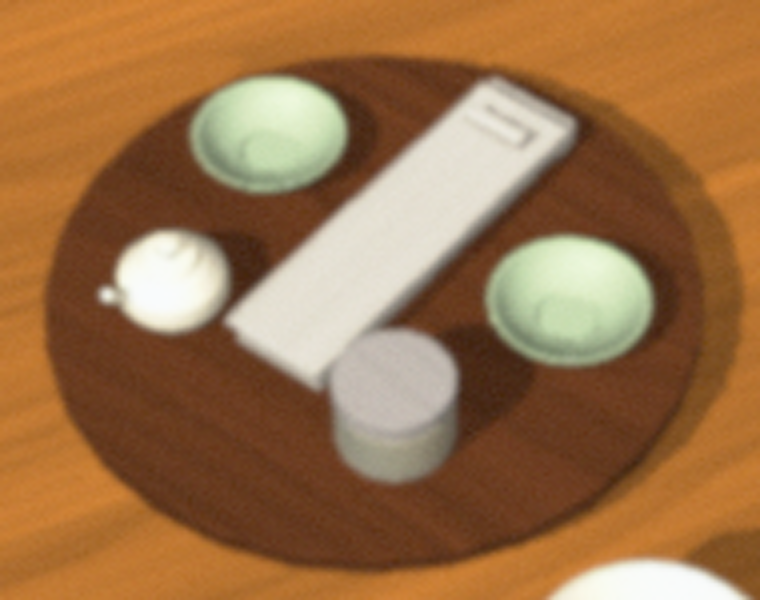

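```bash
python3 - <<'E'
from h import *
Z=lambda u,v:[240+u/4-.37,210+v/3.75-.37]
p=onz("scene",[Z(493,80),Z(576,123),Z(230,318),Z(320,380)],64)
print(p.round(1))
o=(p[0]+p[1])/2;i=(p[2]+p[3])/2
print("len",np.linalg.norm(o-i),"w",np.linalg.norm(p[0]-p[1]),np.linalg.norm(p[2]-p[3]))
L=(o-i)[:2];L/=np.hypot(*L);print("turn",np.degrees(np.arctan2(-L[1],-L[0])), "axis from outer",o[:2]-165*L,"from inner",i[:2]+75*L)
E
```

```text
[[ 573.4   66.    64. ]
 [ 626.2   95.3   64. ]
 [ 681.1 -147.9   64. ]
 [ 741.8 -119.4   64. ]]
len 241.62458990158174 w 60.412719104459896 67.12685825259268
turn -62.47925083610018 axis from outer [676.04605942 -65.68533139] from inner [676.79673336 -67.12608847]
```

The two views agree: axis ≈ (673, −66), turn needed ≈ +62.6°, case ≈ 242 × 62 mm. Plan: press down with shut fingers on the free rim sector (polar angle 146°, r = 180), carry it round the arc, then push the thumb bar with the back of the fingers.

```bash
cat > plan.py <<'E'
# commanded pose kept as x y z yawY in cmd.txt ; prints rows for a target (no motion)
import sys,numpy as np
def load(): return np.loadtxt("cmd.txt")
def row(c,t):
    th=np.radians(c[3]); d=np.array(t[:3])-c[:3]
    return [round(-d[2],1),round(d[0]*np.cos(th)+d[1]*np.sin(th),1),round(d[0]*np.sin(th)-d[1]*np.cos(th),1)],[round(-(t[3]-c[3]),1),0,0]
def after(c,off,rx):
    th=np.radians(c[3]); x,y,z=off
    return np.array([c[0]+y*np.cos(th)+z*np.sin(th),c[1]+y*np.sin(th)-z*np.cos(th),c[2]-x,c[3]-rx])
if __name__=="__main__":
    if sys.argv[1]=="set": np.savetxt("cmd.txt",[float(v) for v in sys.argv[2:6]])
    elif sys.argv[1]=="did": # off x y z rx of the last row
        c=after(load(),[float(v) for v in sys.argv[2:5]],float(sys.argv[5])); np.savetxt("cmd.txt",c); print("cmd",c.round(1))
    else:
        t=[float(v) for v in sys.argv[1:5]]; n=int(sys.argv[5]); c=load()
        for k in range(n):
            e=c+(np.array(t)-c)*min(1,5/(n*5)*(k+1)) if False else load()+(np.array(t)-load())*(k+1)/n
            o,r=row(c,e); print("call",k,[[round(v*i/5,1) for v in o] for i in range(1,6)],[round(r[0]*i/5,1) for i in range(1,6)]); c=e
E
python3 plan.py set 238.03 523.43 213.98 65.55; python3 plan.py 524.3 34.7 213.98 -34 3
```

```text
call 0 [[np.float64(-0.0), np.float64(-21.8), np.float64(30.9)], [np.float64(-0.0), np.float64(-43.5), np.float64(61.7)], [np.float64(-0.0), np.float64(-65.3), np.float64(92.6)], [np.float64(-0.0), np.float64(-87.0), np.float64(123.4)], [np.float64(-0.0), np.float64(-108.8), np.float64(154.3)]] [np.float64(6.6), np.float64(13.3), np.float64(19.9), np.float64(26.6), np.float64(33.2)]
call 1 [[np.float64(-0.0), np.float64(-1.3), np.float64(37.7)], [np.float64(-0.0), np.float64(-2.6), np.float64(75.5)], [np.float64(-0.0), np.float64(-4.0), np.float64(113.2)], [np.float64(-0.0), np.float64(-5.3), np.float64(151.0)], [np.float64(-0.0), np.float64(-6.6), np.float64(188.7)]] [np.float64(6.6), np.float64(13.3), np.float64(19.9), np.float64(26.6), np.float64(33.2)]
call 2 [[np.float64(-0.0), np.float64(19.5), np.float64(32.3)], [np.float64(-0.0), np.float64(39.1), np.float64(64.6)], [np.float64(-0.0), np.float64(58.6), np.float64(96.9)], [np.float64(-0.0), np.float64(78.2), np.float64(129.2)], [np.float64(-0.0), np.float64(97.7), np.float64(161.5)]] [np.float64(6.6), np.float64(13.3), np.float64(19.9), np.float64(26.6), np.float64(33.2)]
```

```bash
python3 -m handwheel '{"gripper":[1,1,1,1,1],"offset":[[0,-22,31],[0,-43.5,62],[0,-65,92.5],[0,-87,123.5],[0,-109,154]],"rot":[[6.6,0,0],[13.2,0,0],[20,0,0],[26.6,0,0],[33.2,0,0]]}' 20; python3 plan.py did 0 -109 154 33.2
```

```text
time_s: 0.57
ee_pos: [333.5, 358.8, 213.7]
ee_rot: [-54.3, 90.0, -112.2]
force: [1.0, -0.7, 0.6]
gripper_width: 60.6
cmd [333.1 360.5 214.   32.3]
```

```bash
python3 -m handwheel '{"gripper":[1,1,1,1,1],"offset":[[0,-1,38],[0,-3,75.5],[0,-4,113],[0,-5,151],[0,-7,189]],"rot":[[6.6,0,0],[13.2,0,0],[20,0,0],[26.6,0,0],[33.2,0,0]]}'; python3 plan.py did 0 -7 189 33.2
python3 plan.py 524.3 34.7 213.98 -34 1
```

```text
time_s: 0.98
ee_pos: [428.8, 195.3, 213.9]
ee_rot: [169.6, 90.0, 78.4]
force: [0.7, -0.2, 0.3]
gripper_width: 27.6
cmd [428.3 197.1 214.   -0.9]
call 0 [[np.float64(-0.0), np.float64(19.7), np.float64(32.2)], [np.float64(-0.0), np.float64(39.4), np.float64(64.4)], [np.float64(-0.0), np.float64(59.0), np.float64(96.5)], [np.float64(-0.0), np.float64(78.7), np.float64(128.7)], [np.float64(-0.0), np.float64(98.4), np.float64(160.9)]] [np.float64(6.6), np.float64(13.2), np.float64(19.9), np.float64(26.5), np.float64(33.1)]
```

```bash
python3 -m handwheel '{"gripper":[1,1,1,1,1],"offset":[[0,20,32],[0,39,64],[0,59,96.5],[0,79,129],[0,98.5,161]],"rot":[[6.6,0,0],[13.2,0,0],[20,0,0],[26.6,0,0],[33.2,0,0]]}'; python3 plan.py did 0 98.5 161 33.2
python3 -m handwheel '{"gripper":[1,1,1,1,1],"offset":[[25,0,0],[55,0,0],[85,0,0],[110,0,0],[120,0,0]],"rot":[[0,0,0],[0,0,0],[0,0,0],[0,0,0],[0,0,0]]}'; python3 plan.py did 120 0 0 0
python3 - <<'E'
from h import *
for n in ("scene","top","wrist"):
    im=grab_frame(n)
    if n=="scene": im=cv2.resize(im[200:370,240:440],None,fx=3.5,fy=3.5,interpolation=cv2.INTER_CUBIC)
    if n=="top": im=cv2.resize(im[100:290,250:450],None,fx=3,fy=3,interpolation=cv2.INTER_CUBIC)
    cv2.imwrite(f"pics/{n}1.png",im[:,:,::-1])
s=state();print(s["time_s"],s["ee_pos"],s["force"],s["gripper_width"],s["qpos"])
E
```

```text
time_s: 1.4
ee_pos: [524.9, 32.7, 213.8]
ee_rot: [-98.1, 90.0, 137.5]
force: [0.4, 0.5, -0.7]
gripper_width: 0.4
cmd [524.4  34.6 214.  -34.1]
time_s: 1.82
ee_pos: [521.8, 34.3, 90.4]
ee_rot: [-53.9, 89.6, -178.0]
force: [-0.4, 0.1, 0.3]
gripper_width: 0.6
cmd [524.4  34.6  94.  -34.1]
1.9667 [524.43467856  34.67676145  93.87854409] [ 0.17441442 -0.42787922  0.23311831] 0.4116824734284897 [2.52632474e+00 2.01508831e+01 1.05998674e+02 5.66562963e-03
 5.38968046e+01 3.65690678e+01]
```

View pics/scene1.png

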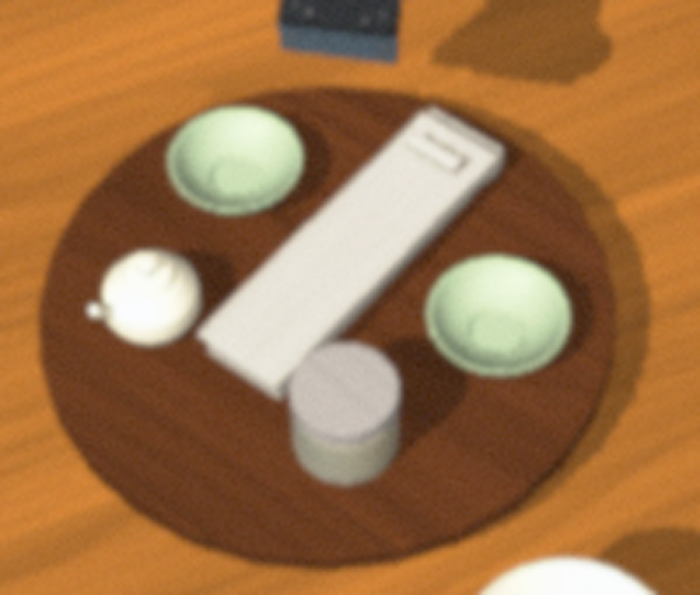

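View pics/wrist1.png

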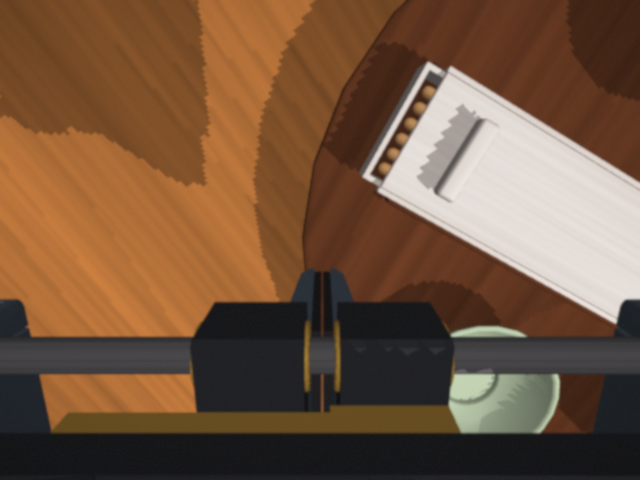

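View pics/top1.png

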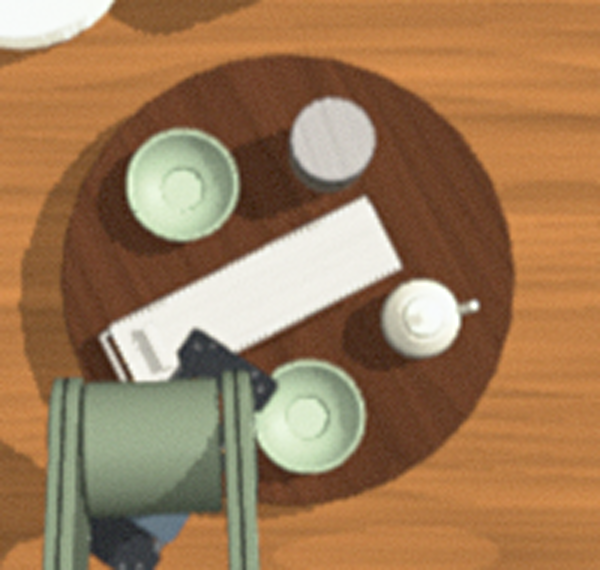

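```bash
python3 - <<'E'
from h import *
print("rim",onz("wrist",[[305,250],[303,215],[330,130],[400,10]],38).round(1))
p=onz("wrist",[[449,67],[380,190],[639,182],[610,318],[429,62],[363,180]],64).round(1);print("case",p)
s=state();tcp=s["ee_pos"];print(tcp)
ax=np.array([673.5,-66])
for q in onz("wrist",[[305,250],[303,215],[330,130],[400,10]],38): d=q[:2]-ax; print(np.hypot(*d),np.degrees(np.arctan2(d[1],d[0])))
L=(p[1]-p[3])[:2]; print(np.degrees(np.arctan2(-L[1],-L[0])))
L=(p[0]-p[2])[:2]; print(np.degrees(np.arctan2(-L[1],-L[0])))
E
```

```text
rim [[522.   47.7  38. ]
 [533.   65.5  38. ]
 [571.7  95.6  38. ]
 [632.8 124.1  38. ]]
case [[632.   88.5  64. ]
 [576.   58.2  64. ]
 [683.9 -10.1  64. ]
 [642.6 -71.1  64. ]
 [625.5  95.4  64. ]
 [571.6  67.1  64. ]]
[524.43467856  34.67676145  93.87854409]
189.39329352882905 143.1169314997244
192.4387810949272 136.91486412277195
191.02887693921267 122.20282150655973
194.35300806288015 102.07360855803861
-62.747855254520395
-62.2390644909196
```

The wrist view agrees (turn ≈ 62.5°, rim ≈ 189–192 mm from the axis, free sector below the fingertips). I'll descend gently.

```bash
python3 -m handwheel '{"gripper":[1,1,1,1,1],"offset":[[12,0,0],[28,0,0],[42,0,0],[49,0,0],[51,0,0]],"rot":[[0,0,0],[0,0,0],[0,0,0],[0,0,0],[0,0,0]]}'; python3 plan.py did 51 0 0 0
python3 -m handwheel '{"gripper":[1,1,1],"offset":[[1,0,0],[1.5,0,0],[2,0,0]],"rot":[[0,0,0],[0,0,0],[0,0,0]]}'; python3 plan.py did 2 0 0 0
```

```text
time_s: 2.38
ee_pos: [524.9, 34.7, 43.4]
ee_rot: [132.2, 89.9, 8.2]
force: [-0.1, 0.5, -0.7]
gripper_width: 0.7
cmd [524.4  34.6  43.  -34.1]
time_s: 2.63
ee_pos: [525.2, 34.7, 42.0]
ee_rot: [128.3, 89.9, 4.3]
force: [0.4, 0.6, -0.3]
gripper_width: 0.4
cmd [524.4  34.6  41.  -34.1]
```

```bash
python3 -m handwheel '{"gripper":[1,1,1],"offset":[[0.5,0,0],[1,0,0],[1,0,0]],"rot":[[0,0,0],[0,0,0],[0,0,0]]}'; python3 plan.py did 1 0 0 0
```

```text
time_s: 2.88
ee_pos: [524.5, 34.6, 40.2]
ee_rot: [134.4, 90.0, 10.3]
force: [-0.4, 0.3, 0.0]
gripper_width: 0.4
cmd [524.4  34.6  40.  -34.1]
```

```bash
python3 -m handwheel '{"gripper":[1,1,1],"offset":[[0.5,0,0],[1,0,0],[1,0,0]],"rot":[[0,0,0],[0,0,0],[0,0,0]]}'; python3 plan.py did 1 0 0 0
```

```text
time_s: 3.13
ee_pos: [524.5, 34.6, 39.2]
ee_rot: [142.6, 90.0, 18.5]
force: [0.1, -0.8, 2.0]
gripper_width: 0.7
cmd [524.4  34.6  39.  -34.1]
```

```bash
python3 -m handwheel '{"gripper":[1,1,1],"offset":[[0.5,0,0],[1,0,0],[1,0,0]],"rot":[[0,0,0],[0,0,0],[0,0,0]]}'; python3 plan.py did 1 0 0 0
```

```text
time_s: 3.38
ee_pos: [524.5, 34.6, 39.1]
ee_rot: [138.8, 90.0, 14.8]
force: [-2.4, -0.1, 10.8]
gripper_width: 0.3
cmd [524.4  34.6  38.  -34.1]
```

Contact at 39.2 mm, stiffness about 9 N/mm. I'll press to ≈17 N and start turning slowly, with the tool yawing along with the disc.

```bash
python3 -m handwheel '{"gripper":[1,1,1],"offset":[[0.4,0,0],[0.8,0,0],[0.8,0,0]],"rot":[[0,0,0],[0,0,0],[0,0,0]]}'; python3 plan.py did 0.8 0 0 0
```

```text
time_s: 3.63
ee_pos: [524.6, 34.7, 39.0]
ee_rot: [141.4, 89.9, 17.4]
force: [-4.5, -0.3, 15.0]
gripper_width: 0.7
cmd [524.4  34.6  37.2 -34.1]
```

```bash
python3 -m handwheel '{"gripper":[1,1,1,1,1],"offset":[[0,0,0.6],[0,0,1.9],[0,0,3.8],[0,0.1,6.3],[0,0.2,9.4]],"rot":[[-0.2,0,0],[-0.6,0,0],[-1.2,0,0],[-2,0,0],[-3,0,0]]}'; python3 plan.py did 0 0.2 9.4 -3; python3 -c "
from h import *
s=state();print(s['time_s'],s['ee_pos'],s['force'],s['torque'])"
```

```text
time_s: 4.05
ee_pos: [520.5, 28.1, 39.0]
ee_rot: [158.7, 89.8, 37.7]
force: [-2.3, 3.7, 13.9]
gripper_width: 0.7
cmd [519.3  26.7  37.2 -31.1]
4.05 [520.54877453  28.09016408  39.01809311] [-2.29618251  3.68844629 13.90136134] [0.89784774 0.45659046 0.02073441]
```

```bash
python3 -m handwheel '{"gripper":[1,1,1,1,1],"offset":[[0.1,-0.1,3],[0.2,-0.1,6],[0.3,-0.1,9.2],[0.4,0,12.5],[0.4,0.2,15.7]],"rot":[[-1,0,0],[-2,0,0],[-3,0,0],[-4,0,0],[-5,0,0]]}'; python3 plan.py did 0.4 0.2 15.7 -5; python3 -c "
from h import *
s=state();print(s['time_s'],s['ee_pos'],s['force'],s['torque'])
cv2.imwrite('pics/w2.png',grab_frame('wrist')[:,:,::-1])"
```

```text
time_s: 4.47
ee_pos: [512.9, 14.2, 39.0]
ee_rot: [144.1, 89.7, 28.1]
force: [-1.7, 4.3, 15.5]
gripper_width: 0.6
cmd [511.4  13.2  36.8 -26.1]
4.4667 [512.91108805  14.23850231  39.01465406] [-1.69881861  4.31020636 15.49120517] [0.91742113 0.42659399 0.05828895]
```

View pics/w2.png

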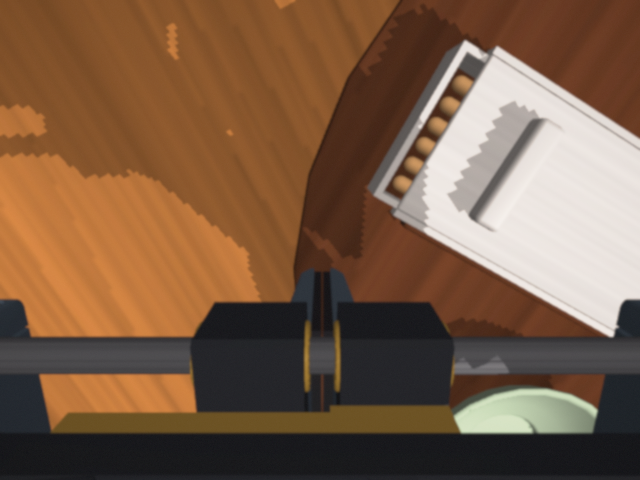

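```bash
python3 -c "
from h import *
p=onz('wrist',[[395,215],[610,335],[493,47],[639,130]],64)
for a,b in ((0,1),(2,3)):
    L=(p[a]-p[b])[:2]; print(p[a].round(1),np.degrees(np.arctan2(-L[1],-L[0])))"
python3 -m handwheel '{"gripper":[1,1,1,1,1],"offset":[[0,-0.1,3.5],[0.1,-0.1,7],[0.1,0,10.7],[0.2,0.3,14.3],[0.2,0.6,18]],"rot":[[-1.1,0,0],[-2.3,0,0],[-3.4,0,0],[-4.6,0,0],[-5.8,0,0]]}'; python3 plan.py did 0.2 0.6 18 -5.8; python3 -c "
from h import *
s=state();print(s['time_s'],s['ee_pos'],s['force'])"
```

```text
[557.9  43.6  64. ] -55.01539215870627
[609.4  81.4  64. ] -52.17323999898886
time_s: 4.93
ee_pos: [505.8, -2.4, 39.0]
ee_rot: [132.7, 89.7, 22.5]
force: [-1.9, 4.6, 16.2]
gripper_width: 0.3
cmd [504.   -3.3  36.6 -20.3]
4.9333 [505.75354332  -2.39394293  38.99343297] [-1.89912294  4.59943178 16.23143016]
```

```bash
python3 -m handwheel '{"gripper":[1,1,1,1,1],"offset":[[0,-0.1,3.8],[0,0,7.5],[0,0.2,11.3],[0,0.4,15],[0,0.7,18.8]],"rot":[[-1.2,0,0],[-2.4,0,0],[-3.6,0,0],[-4.8,0,0],[-6,0,0]]}'; python3 plan.py did 0 0.7 18.8 -6
```

```text
time_s: 5.35
ee_pos: [500.1, -20.5, 39.0]
ee_rot: [121.1, 89.7, 16.9]
force: [-1.3, 2.6, 17.0]
gripper_width: 0.3
cmd [498.2 -21.2  36.6 -14.3]
```

```bash
python3 -m handwheel '{"gripper":[1,1,1,1,1],"offset":[[0,-0.1,3.8],[0,0,7.5],[0,0.2,11.3],[0,0.4,15],[0,0.7,18.8]],"rot":[[-1.2,0,0],[-2.4,0,0],[-3.6,0,0],[-4.8,0,0],[-6,0,0]]}'; python3 plan.py did 0 0.7 18.8 -6
```

```text
time_s: 5.77
ee_pos: [496.4, -39.1, 39.0]
ee_rot: [109.6, 89.7, 11.4]
force: [-1.4, 2.6, 16.1]
gripper_width: 0.4
cmd [494.2 -39.6  36.6  -8.3]
```

```bash
python3 -m handwheel '{"gripper":[1,1,1,1,1],"offset":[[0,0,3.8],[0,0.2,7.5],[0,0.4,11.3],[0,0.6,15],[0,1,18.8]],"rot":[[-1.2,0,0],[-2.4,0,0],[-3.6,0,0],[-4.8,0,0],[-6,0,0]]}'; python3 plan.py did 0 1 18.8 -6
```

```text
time_s: 6.18
ee_pos: [494.7, -58.0, 39.0]
ee_rot: [101.1, 89.7, 8.9]
force: [-2.0, 3.4, 16.1]
gripper_width: 0.6
cmd [492.5 -58.3  36.6  -2.3]
```

```bash
python3 -m handwheel '{"gripper":[1,1,1,1,1],"offset":[[0,0,3.8],[0,0.2,7.5],[0,0.4,11.3],[0,0.6,15],[0,1,18.8]],"rot":[[-1.2,0,0],[-2.4,0,0],[-3.6,0,0],[-4.8,0,0],[-6,0,0]]}'; python3 plan.py did 0 1 18.8 -6; python3 -c "
from h import *
s=state();print(s['time_s'],s['ee_pos'],s['force'],s['qpos'])
cv2.imwrite('pics/w3.png',grab_frame('wrist')[:,:,::-1])
im=cv2.resize(grab_frame('scene')[180:370,230:440],None,fx=3.5,fy=3.15,interpolation=cv2.INTER_CUBIC)
cv2.imwrite('pics/s3.png',im[:,:,::-1])"
```

```text
time_s: 6.6
ee_pos: [495.0, -76.9, 39.0]
ee_rot: [92.4, 89.7, 6.1]
force: [-1.5, 3.0, 16.6]
gripper_width: 0.6
cmd [492.8 -77.1  36.6   3.7]
6.6 [494.99745539 -76.90878643  39.04384234] [-1.48596684  2.95216183 16.60337988] [-10.20666991  22.15152257 113.06315993   0.12704506  44.48173706
 -14.05910875]
```

View pics/w3.png

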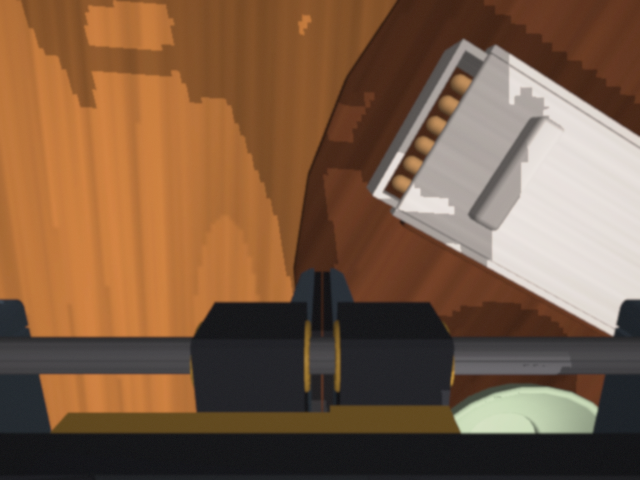

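View pics/s3.png

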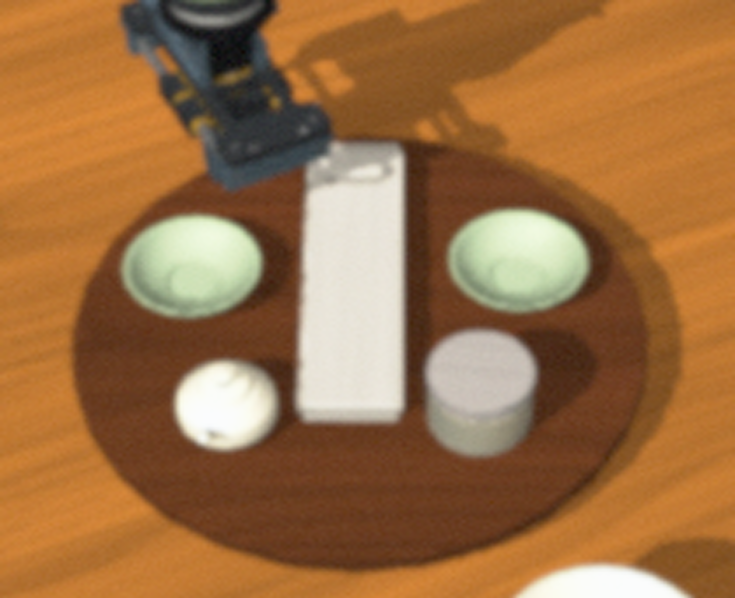

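The case sits at the same pixels in the wrist view (case corners (463,41)/(372,190)) as before, so nothing has slipped. In the scene view the dishes, jar and pot are in place. About 25° remain.

```bash
python3 -m handwheel '{"gripper":[1,1,1,1,1],"offset":[[0,0,3.8],[0,0.2,7.5],[0,0.4,11.3],[0,0.6,15],[0,1,18.8]],"rot":[[-1.2,0,0],[-2.4,0,0],[-3.6,0,0],[-4.8,0,0],[-6,0,0]]}'; python3 plan.py did 0 1 18.8 -6
```

```text
time_s: 7.12
ee_pos: [497.3, -95.7, 39.0]
ee_rot: [83.6, 89.7, 3.4]
force: [-0.6, 3.6, 15.9]
gripper_width: 0.5
cmd [495.  -95.8  36.6   9.7]
```

```bash
python3 -m handwheel '{"gripper":[1,1,1,1,1],"offset":[[0,0,3.8],[0,0.2,7.5],[0,0.4,11.3],[0,0.6,15],[0,1,18.8]],"rot":[[-1.2,0,0],[-2.4,0,0],[-3.6,0,0],[-4.8,0,0],[-6,0,0]]}'; python3 plan.py did 0 1 18.8 -6
```

```text
time_s: 7.53
ee_pos: [501.6, -114.1, 39.1]
ee_rot: [76.0, 89.7, 1.8]
force: [-0.0, 3.2, 15.2]
gripper_width: 0.6
cmd [ 499.2 -114.2   36.6   15.7]
```

```bash
python3 -m handwheel '{"gripper":[1,1,1,1,1],"offset":[[0,0,3.8],[0,0.2,7.5],[0,0.4,11.3],[0,0.6,15],[0,1,18.8]],"rot":[[-1.2,0,0],[-2.4,0,0],[-3.6,0,0],[-4.8,0,0],[-6,0,0]]}'; python3 plan.py did 0 1 18.8 -6
```

```text
time_s: 7.95
ee_pos: [507.8, -132.0, 39.1]
ee_rot: [69.1, 89.7, 0.9]
force: [-0.3, 3.4, 15.6]
gripper_width: 0.4
cmd [ 505.3 -132.    36.6   21.7]
```

```bash
python3 -m handwheel '{"gripper":[1,1,1,1,1],"offset":[[0,0,3.1],[0,0.1,6],[0,0.2,8.5],[0,0.3,10.4],[0,0.4,11.6]],"rot":[[-1,0,0],[-1.9,0,0],[-2.7,0,0],[-3.3,0,0],[-3.7,0,0]]}'; python3 plan.py did 0 0.4 11.6 -3.7;  python3 -c "
from h import *
s=state();print(s['time_s'],s['ee_pos'],s['force'],s['qpos'])
cv2.imwrite('pics/w4.png',grab_frame('wrist')[:,:,::-1])
im=grab_frame('top');cv2.imwrite('pics/t4raw.png',im[:,:,::-1])
cv2.imwrite('pics/t4.png',cv2.resize(im[100:290,250:450],None,fx=3,fy=3,interpolation=cv2.INTER_CUBIC)[:,:,::-1])"
```

```text
time_s: 8.37
ee_pos: [512.6, -142.6, 39.1]
ee_rot: [64.0, 89.6, -0.6]
force: [1.3, 4.2, 14.9]
gripper_width: 0.4
cmd [ 509.9 -142.6   36.6   25.4]
8.3667 [ 512.61127445 -142.63875201   39.08640441] [ 1.254509    4.17792679 14.85600337] [-16.85192083  24.35957494 109.00994715   0.13984416  46.28488076
 -42.36306673]
```

View pics/w4.png

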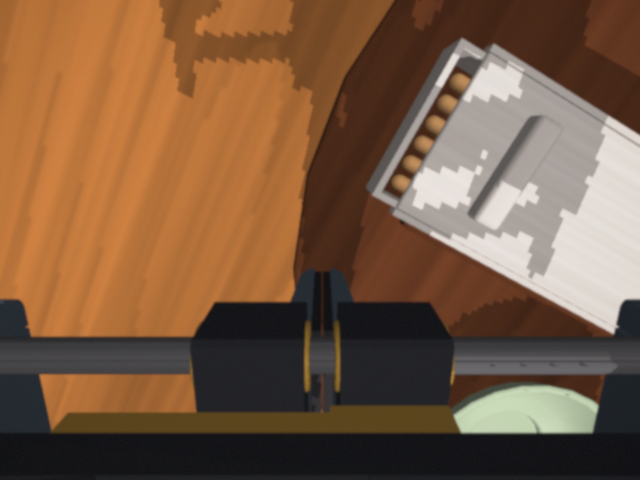

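View pics/t4.png

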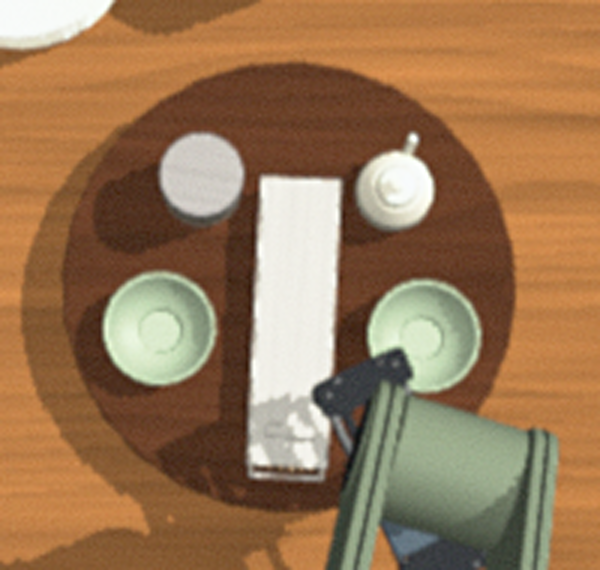

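```bash
cat >> h.py <<'E'
def edges(im,rows,cl,cr,z=64):
    """sub-pixel left/right edges of the bright case per row in the top view -> headings (deg off world x)"""
    g=cv2.GaussianBlur(cv2.cvtColor(im,cv2.COLOR_RGB2GRAY).astype(np.float32),(0,0),0.8); res=[]
    for (a,b),s in ((cl,1),(cr,-1)):
        pts=[]
        for v in rows:
            d=s*np.gradient(g[v,a:b]); k=int(np.clip(np.argmax(d),1,len(d)-2))
            o=d[k-1]-2*d[k]+d[k+1]; k2=k+(0.5*(d[k-1]-d[k+1])/o if o else 0); pts.append((a+k2,v))
        w=onz("top",pts,z); vx,vy,x0,y0=cv2.fitLine(np.float32(w[:,:2]),cv2.DIST_HUBER,0,.01,.01).ravel()
        res.append((np.degrees(np.arctan2(vy,vx)),x0,y0))
    return res
E
python3 - <<'E'
from h import *
im=cv2.imread("pics/t4raw.png")[:,:,::-1].copy()
# zoom x3 from (250,100): left edge cols 250+249/3=333..337, rows 100+180/3=160..256
print(edges(im,range(162,254),(328,343),(354,372)))
print(edges(im,range(164,228),(328,343),(354,372)))
E
```

```text
[(np.float32(-2.5816326), np.float32(640.5194), np.float32(-27.535072)), (np.float32(-2.9199395), np.float32(636.39154), np.float32(-93.63664))]
[(np.float32(-2.8302379), np.float32(665.5839), np.float32(-28.600653)), (np.float32(-2.5587294), np.float32(683.06866), np.float32(-95.95412))]
```

```bash
python3 -m handwheel '{"gripper":[1,1,1,1,1],"offset":[[0.1,0,1.6],[0.1,0,3.8],[0.1,0.1,6],[0.1,0.2,7.7],[0.1,0.2,8.6]],"rot":[[-0.5,0,0],[-1.2,0,0],[-1.9,0,0],[-2.4,0,0],[-2.7,0,0]]}'; python3 plan.py did 0.1 0.2 8.6 -2.7
python3 -m handwheel '{"gripper":[1],"offset":[[0,0,0]],"rot":[[0,0,0]]}'
python3 -c "
from h import *
im=grab_frame('top');cv2.imwrite('pics/t5raw.png',im[:,:,::-1])
im=grab_frame('top')
print(edges(im,range(162,254),(328,348),(354,374)));print(edges(im,range(164,228),(328,348),(354,374)))
"
```

```text
time_s: 8.88
ee_pos: [516.5, -150.3, 39.1]
ee_rot: [61.0, 89.6, -0.9]
force: [-0.3, 3.3, 15.4]
gripper_width: 0.4
cmd [ 513.8 -150.3   36.5   28.1]
time_s: 8.97
ee_pos: [516.6, -150.4, 39.1]
ee_rot: [58.5, 89.6, -3.4]
force: [1.0, 3.0, 15.7]
gripper_width: 0.1
[(np.float32(0.19911833), np.float32(615.5076), np.float32(-29.353731)), (np.float32(-0.063893385), np.float32(653.3405), np.float32(-95.406364))]
[(np.float32(0.17207253), np.float32(683.05273), np.float32(-29.138145)), (np.float32(0.03238144), np.float32(660.41516), np.float32(-95.46793))]
```

Top view puts the case within 0.2° of front. I'll lift off softly and look from above the case.

```bash
python3 -m handwheel '{"gripper":[1,1,1,1,1],"offset":[[-0.7,0,0],[-1.5,0,0],[-3,0,0],[-9,0,0],[-20,0,0]],"rot":[[0,0,0],[0,0,0],[0,0,0],[0,0,0],[0,0,0]]}'; python3 plan.py did -20 0 0 0
python3 -m handwheel '{"gripper":[1,1,1,1,1],"offset":[[-20,0,0],[-45,0,0],[-70,0,0],[-88,0,0],[-93,0,0]],"rot":[[0,0,0],[0,0,0],[0,0,0],[0,0,0],[0,0,0]]}'; python3 plan.py did -93 0 0 0; python3 plan.py 520 -63 150 0 1
```

```text
time_s: 9.48
ee_pos: [512.1, -149.9, 55.3]
ee_rot: [-134.4, 89.7, 163.7]
force: [-0.2, 0.0, 0.6]
gripper_width: 0.3
cmd [ 513.8 -150.3   56.5   28.1]
time_s: 9.9
ee_pos: [514.9, -150.8, 152.3]
ee_rot: [43.0, 89.7, -18.9]
force: [0.2, 0.7, 0.1]
gripper_width: 0.4
cmd [ 513.8 -150.3  149.5   28.1]
call 0 [[np.float64(-0.1), np.float64(9.3), np.float64(-14.8)], [np.float64(-0.2), np.float64(18.7), np.float64(-29.6)], [np.float64(-0.3), np.float64(28.0), np.float64(-44.5)], [np.float64(-0.4), np.float64(37.4), np.float64(-59.3)], [np.float64(-0.5), np.float64(46.7), np.float64(-74.1)]] [np.float64(5.6), np.float64(11.2), np.float64(16.9), np.float64(22.5), np.float64(28.1)]
```

```bash
python3 -m handwheel '{"gripper":[1,1,1,1,1],"offset":[[0,9,-15],[0,19,-30],[0,28,-45],[0,37,-60],[0,47,-74]],"rot":[[5.6,0,0],[11.2,0,0],[16.9,0,0],[22.5,0,0],[28.1,0,0]]}'; python3 plan.py did 0 47 -74 28.1
python3 -m handwheel '{"gripper":[1,1,1],"offset":[[0,0,0],[0,0,0],[0,0,0]],"rot":[[0,0,0],[0,0,0],[0,0,0]]}'
python3 -c "
from h import *
s=state();print(s['ee_pos'],s['ee_rot'],s['qpos'])
cv2.imwrite('pics/w6.png',grab_frame('wrist')[:,:,::-1])
im=grab_frame('scene');cv2.imwrite('pics/s6raw.png',im[:,:,::-1])
im=cv2.resize(im[180:370,230:440],None,fx=3.5,fy=3.15,interpolation=cv2.INTER_CUBIC)
cv2.imwrite('pics/s6.png',im[:,:,::-1])"
```

```text
time_s: 10.32
ee_pos: [519.0, -62.1, 148.2]
ee_rot: [-96.7, 89.8, 173.1]
force: [-1.1, 0.1, 0.6]
gripper_width: 0.7
cmd [520.3 -62.9 149.5   0. ]
time_s: 10.57
ee_pos: [519.8, -63.4, 148.8]
ee_rot: [-78.9, 89.9, -168.8]
force: [-0.5, 0.0, 0.5]
gripper_width: 0.3
[519.77389249 -63.36426462 148.75290759] [ -78.90239379   89.91152214 -168.75204488] [-8.19005672e+00  1.67417607e+01  1.01997690e+02 -3.35541492e-02
  6.13439884e+01 -8.32429330e+00]
```

View pics/w6.png

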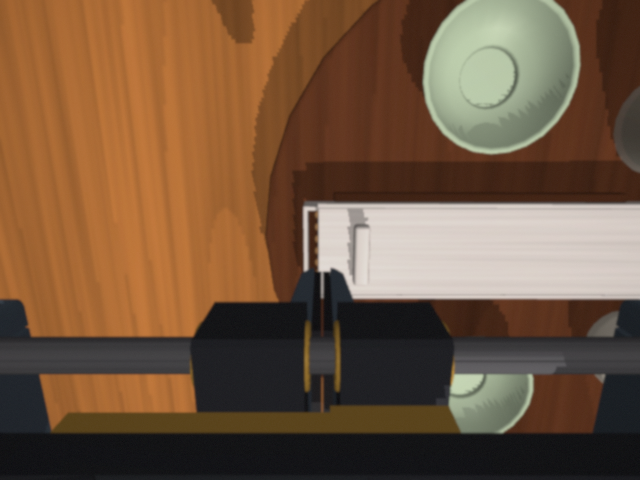

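View pics/s6.png

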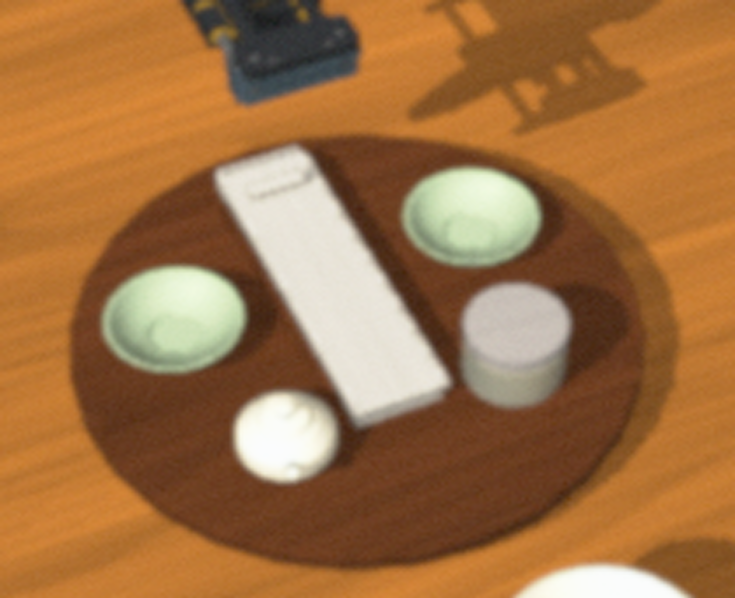

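```bash
python3 - <<'E'
from h import *
im=cv2.imread("pics/w6.png")[:,:,::-1].copy()
g=cv2.GaussianBlur(cv2.cvtColor(im,cv2.COLOR_RGB2GRAY).astype(np.float32),(0,0),.8)
for a,b,s in ((190,212,1),(288,308,-1)):
    pts=[]
    for u in range(400,636,4):
        d=s*np.gradient(g[a:b,u]); pts.append((u,a+np.argmax(d)))
    w=onz("wrist",pts,64); vx,vy,x0,y0=cv2.fitLine(np.float32(w[:,:2]),cv2.DIST_HUBER,0,.01,.01).ravel()
    print("head",np.degrees(np.arctan2(vy,vx)),x0,y0)
print("cover end, tip",onz("wrist",[[318,240],[304,240]],64).round(1))
print("bar top outer/inner",onz("wrist",[[355,228],[369,228],[355,284],[369,284]],74).round(1))
im=cv2.imread("pics/s6raw.png")
Z=lambda u,v:[230+u/3.5-.36,180+v/3.15-.35]
p=onz("scene",[Z(218,170),Z(300,145),Z(357,415),Z(448,382)],64);print(p.round(1))
for a,b in((0,2),(1,3)):
    L=(p[b]-p[a]);print(np.degrees(np.arctan2(L[1],L[0])))
for n_,u,v,z in [("dishA",472,228,38),("dishB",172,332,38)]:
    pass
E
```

```text
head 0.022119388 646.1164 -31.99656
head 0.047313973 649.6591 -98.23306
cover end, tip [[518.1 -56.5  64. ]
 [508.9 -56.6  64. ]]
bar top outer/inner [[541.3 -46.1  74. ]
 [550.1 -46.   74. ]
 [542.2 -83.4  74. ]
 [551.3 -83.4  74. ]]
[[510.3 -93.4  64. ]
 [510.2 -32.   64. ]
 [753.6 -96.   64. ]
 [752.1 -32.8  64. ]]
-0.6209292168029834
-0.17862092459599854
```

Three views agree that the case is at front (wrist 0.03°, top 0.1°, scene a rough −0.4°). Bar outer face is at x ≈ 541.5 with its centre at y ≈ −65. Next: descend outside the bar, 3 mm above the cover, and push.

```bash
python3 -m handwheel '{"gripper":[1,1,1,1,1],"offset":[[15,0,0.5],[35,0,1],[55,0,2],[70,0,2],[75,0,2]],"rot":[[0,0,0],[0,0,0],[0,0,0],[0,0,0],[0,0,0]]}'; python3 plan.py did 75 0 2 0
python3 -m handwheel '{"gripper":[1,1,1,1,1],"offset":[[2,0,0],[4,0,0],[6,0,0],[7,0,0],[7,0,0]],"rot":[[0,0,0],[0,0,0],[0,0,0],[0,0,0],[0,0,0]]}'; python3 plan.py did 7 0 0 0
python3 -c "
from h import *
s=state();print(s['ee_pos'],s['ee_rot'],s['force'])
cv2.imwrite('pics/w7.png',grab_frame('wrist')[:,:,::-1])"
```

```text
time_s: 11.08
ee_pos: [518.5, -65.5, 72.1]
ee_rot: [-97.5, 89.7, 172.5]
force: [-0.4, -0.1, -0.9]
gripper_width: 0.3
cmd [520.3 -64.9  74.5   0. ]
time_s: 11.5
ee_pos: [520.6, -65.0, 67.9]
ee_rot: [85.4, 89.9, -4.5]
force: [0.3, -0.2, 0.1]
gripper_width: 0.6
cmd [520.3 -64.9  67.5   0. ]
[520.61019936 -64.96667073  67.91397573] [85.40350633 89.94203172 -4.54585686] [ 0.27089527 -0.19054242  0.14280754]
```

View pics/w7.png

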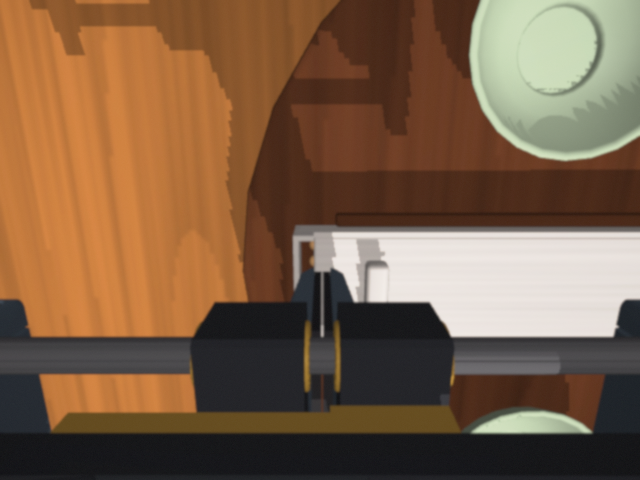

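```bash
python3 -m handwheel '{"gripper":[1,1,1,1,1],"offset":[[0,1.5,0],[0,3.5,0],[0,5.5,0],[0,7,0],[0,8,0]],"rot":[[0,0,0],[0,0,0],[0,0,0],[0,0,0],[0,0,0]]}'; python3 plan.py did 0 8 0 0
```

```text
time_s: 11.97
ee_pos: [528.7, -64.9, 67.5]
ee_rot: [95.1, 90.0, 5.2]
force: [0.1, -0.0, -0.6]
gripper_width: 0.3
cmd [528.3 -64.9  67.5   0. ]
```

```bash
python3 -m handwheel '{"gripper":[1,1,1,1,1],"offset":[[0,1,0],[0,2,0],[0,3,0],[0,4,0],[0,5,0]],"rot":[[0,0,0],[0,0,0],[0,0,0],[0,0,0],[0,0,0]]}'; python3 plan.py did 0 5 0 0
```

```text
time_s: 12.38
ee_pos: [532.7, -64.9, 67.3]
ee_rot: [-96.7, 89.9, 173.3]
force: [-2.3, 0.1, 0.5]
gripper_width: 0.4
cmd [533.3 -64.9  67.5   0. ]
```

```bash
python3 -m handwheel '{"gripper":[1,1,1,1,1],"offset":[[0,1,0],[0,2,0],[0,3,0],[0,4,0],[0,5,0]],"rot":[[0,0,0],[0,0,0],[0,0,0],[0,0,0],[0,0,0]]}'; python3 plan.py did 0 5 0 0
```

```text
time_s: 12.8
ee_pos: [538.3, -64.8, 67.3]
ee_rot: [-115.9, 90.0, 154.2]
force: [-2.0, -0.3, 0.9]
gripper_width: 0.4
cmd [538.3 -64.9  67.5   0. ]
```

Contact at about 2 N with the cover moving. I'll carry on steadily.

```bash
python3 -m handwheel '{"gripper":[1,1,1,1,1],"offset":[[0,2,0],[0,5,0],[0,8,0],[0,11,0],[0,14,0]],"rot":[[0,0,0],[0,0,0],[0,0,0],[0,0,0],[0,0,0]]}'; python3 plan.py did 0 14 0 0
```

```text
time_s: 13.22
ee_pos: [552.7, -64.9, 67.4]
ee_rot: [163.8, 90.0, 73.8]
force: [-2.6, -0.7, 0.9]
gripper_width: 0.9
cmd [552.3 -64.9  67.5   0. ]
```

```bash
python3 -m handwheel '{"gripper":[1,1,1,1,1],"offset":[[0,3,0],[0,6,0],[0,9,0],[0,12,0],[0,15,0]],"rot":[[0,0,0],[0,0,0],[0,0,0],[0,0,0],[0,0,0]]}'; python3 plan.py did 0 15 0 0
```

```text
time_s: 13.63
ee_pos: [567.6, -64.8, 67.4]
ee_rot: [-161.1, 90.0, 109.0]
force: [-2.0, 0.2, 0.3]
gripper_width: 0.7
cmd [567.3 -64.8  67.5   0. ]
```

```bash
python3 -m handwheel '{"gripper":[1,1,1,1,1],"offset":[[0,3,0],[0,6,0],[0,9,0],[0,12,0],[0,15,0]],"rot":[[0,0,0],[0,0,0],[0,0,0],[0,0,0],[0,0,0]]}'; python3 plan.py did 0 15 0 0
```

```text
time_s: 14.05
ee_pos: [582.6, -64.8, 67.4]
ee_rot: [-155.7, 90.0, 114.3]
force: [-1.9, 0.1, -0.1]
gripper_width: 0.6
cmd [582.3 -64.8  67.5   0. ]
```

```bash
python3 -m handwheel '{"gripper":[1,1,1,1,1],"offset":[[0,3,0],[0,6,0],[0,9,0],[0,12,0],[0,15,0]],"rot":[[0,0,0],[0,0,0],[0,0,0],[0,0,0],[0,0,0]]}'; python3 plan.py did 0 15 0 0
```

```text
time_s: 14.47
ee_pos: [597.6, -64.8, 67.4]
ee_rot: [-167.6, 90.0, 102.4]
force: [-2.4, 0.3, 0.3]
gripper_width: 0.7
cmd [597.3 -64.8  67.5   0. ]
```

```bash
python3 -m handwheel '{"gripper":[1,1,1,1,1],"offset":[[0,3,0],[0,6,0],[0,9,0],[0,12,0],[0,15,0]],"rot":[[0,0,0],[0,0,0],[0,0,0],[0,0,0],[0,0,0]]}'; python3 plan.py did 0 15 0 0
```

```text
time_s: 14.88
ee_pos: [612.6, -64.8, 67.4]
ee_rot: [145.0, 90.0, 55.0]
force: [-2.2, -0.4, 0.0]
gripper_width: 0.6
cmd [612.3 -64.8  67.5   0. ]
```

```bash
python3 -m handwheel '{"gripper":[1,1,1,1,1],"offset":[[0,3,0],[0,5,0],[0,7,0],[0,9,0],[0,10,0]],"rot":[[0,0,0],[0,0,0],[0,0,0],[0,0,0],[0,0,0]]}'; python3 plan.py did 0 10 0 0
```

```text
time_s: 15.3
ee_pos: [622.6, -64.8, 67.4]
ee_rot: [106.3, 90.0, 16.3]
force: [-1.6, 1.5, 0.3]
gripper_width: 0.4
cmd [622.3 -64.8  67.5   0. ]
```

Now slowly towards the stop, about 1 mm per row or less.

```bash
python3 -m handwheel '{"gripper":[1,1,1,1,1],"offset":[[0,1,0],[0,2,0],[0,3,0],[0,4,0],[0,5,0]],"rot":[[0,0,0],[0,0,0],[0,0,0],[0,0,0],[0,0,0]]}'; python3 plan.py did 0 5 0 0
```

```text
time_s: 15.72
ee_pos: [623.1, -64.8, 67.3]
ee_rot: [-92.1, 89.5, 177.9]
force: [-12.2, -0.0, 7.8]
gripper_width: 0.2
cmd [627.3 -64.8  67.5   0. ]
```

```bash
python3 -m handwheel '{"gripper":[1,1,1,1],"offset":[[0,0.5,0],[0,1,0],[0,1.5,0],[0,2,0]],"rot":[[0,0,0],[0,0,0],[0,0,0],[0,0,0]]}'; python3 plan.py did 0 2 0 0
```

```text
time_s: 16.05
ee_pos: [623.2, -64.8, 67.2]
ee_rot: [-92.0, 89.2, 178.1]
force: [-15.3, -0.2, 10.1]
gripper_width: 0.4
cmd [629.3 -64.8  67.5   0. ]
```

```bash
python3 -m handwheel '{"gripper":[1,1,1],"offset":[[0,0.5,0],[0,1,0],[0,1,0]],"rot":[[0,0,0],[0,0,0],[0,0,0]]}'; python3 plan.py did 0 1 0 0
```

```text
time_s: 16.3
ee_pos: [623.2, -64.8, 67.2]
ee_rot: [-92.0, 89.1, 178.0]
force: [-17.2, -0.3, 10.5]
gripper_width: 0.7
cmd [630.3 -64.8  67.5   0. ]
```

The stop came at TCP 623 (about 91–94 mm of travel, less than the expected 100), so I'm not sure it is the real stop. Ease off and look.

```bash
python3 -m handwheel '{"gripper":[1,1,1,1],"offset":[[0,-2,0],[0,-4,0],[0,-6,0],[0,-7,0]],"rot":[[0,0,0],[0,0,0],[0,0,0],[0,0,0]]}'; python3 plan.py did 0 -7 0 0
python3 -c "
from h import *
s=state();print(s['ee_pos'],s['ee_rot'],s['force'])
cv2.imwrite('pics/w8.png',grab_frame('wrist')[:,:,::-1])
im=grab_frame('scene');cv2.imwrite('pics/s8raw.png',im[:,:,::-1])
im=cv2.resize(im[180:370,230:440],None,fx=3.5,fy=3.15,interpolation=cv2.INTER_CUBIC)
cv2.imwrite('pics/s8.png',im[:,:,::-1])"
```

```text
time_s: 16.63
ee_pos: [622.9, -64.8, 67.4]
ee_rot: [-165.1, 90.0, 104.9]
force: [-1.7, 1.0, 0.3]
gripper_width: 0.8
cmd [623.3 -64.8  67.5   0. ]
[622.94790846 -64.80139778  67.4277432 ] [-165.09847124   89.9922104   104.94100181] [-1.73252785  0.95327971  0.34256482]
```

View pics/w8.png

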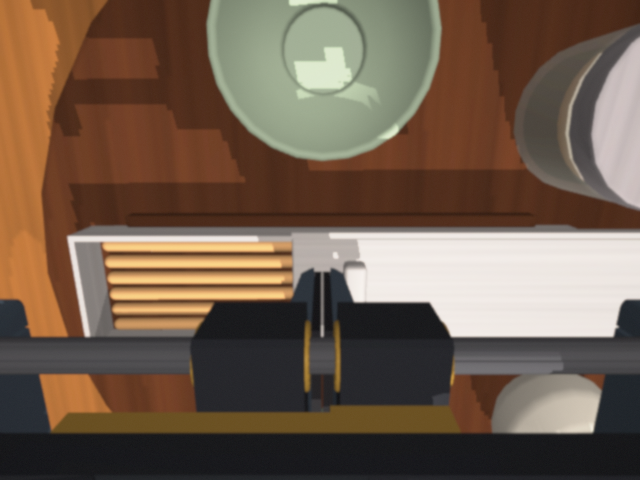

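View pics/s8.png

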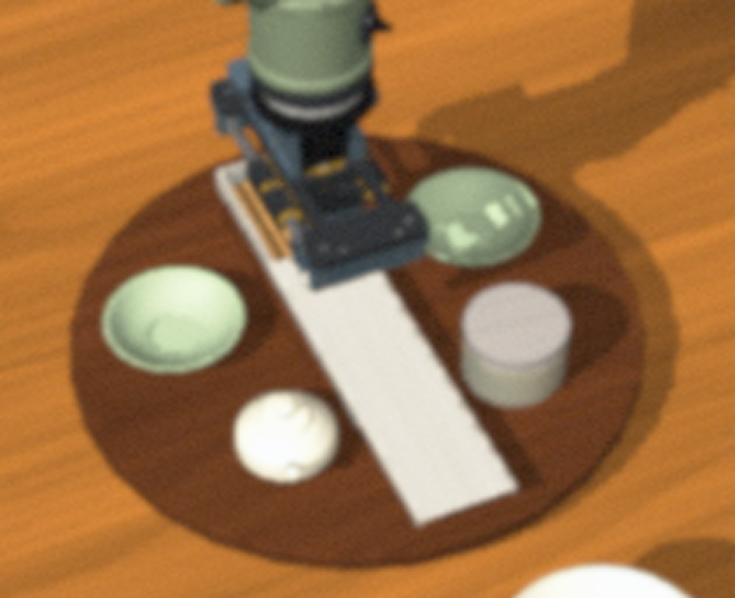

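```bash
python3 - <<'E'
from h import *
print("now bar x, cover end, tip", onz("wrist",[[345,268],[366,268]],74)[:,0].round(1), onz("wrist",[[292,250]],64)[0].round(1),onz("wrist",[[70,240]],62)[0].round(1))
Z=lambda u,v:[230+u/3.5-.36,180+v/3.15-.35]
p=onz("scene",[Z(357,415),Z(448,382),Z(418,525),Z(517,489)],64);print(p.round(1)); print("travel scene",(p[2:]-p[:2]).round(1))
E
```

```text
now bar x, cover end, tip [633.7 642.7] [610.3 -40.1  64. ] [509.9 -36.   62. ]
[[753.6 -96.   64. ]
 [752.1 -32.8  64. ]
 [847.6 -97.8  64. ]
 [847.2 -31.9  64. ]]
travel scene [[93.9 -1.8  0. ]
 [95.1  0.9  0. ]]
```

By both views the cover's end is now 101 mm from the case's tip, and the bar centre is 36 mm outside the axis (expected 35). It began about 8 mm open, so this is the real stop. I'll let go and rise.

```bash
python3 -m handwheel '{"gripper":[1,1,1,1,1],"offset":[[0,-1,0],[0,-3,0],[0,-6,0],[-4,-7,0],[-15,-7,0]],"rot":[[0,0,0],[0,0,0],[0,0,0],[0,0,0],[0,0,0]]}'; python3 plan.py did -15 -7 0 0
python3 -m handwheel '{"gripper":[1,1,1,1,1],"offset":[[-20,0,0],[-45,0,0],[-70,0,0],[-85,0,0],[-90,0,0]],"rot":[[0,0,0],[0,0,0],[0,0,0],[0,0,0],[0,0,0]]}'; python3 plan.py did -90 0 0 0
python3 -m handwheel '{"gripper":[1,1,1,1,1],"offset":[[0,-25,0],[0,-60,0],[0,-90,0],[0,-100,0],[0,-100,0]],"rot":[[0,0,0],[0,0,0],[0,0,0],[0,0,0],[0,0,0]]}'; python3 plan.py did 0 -100 0 0
python3 -c "
from h import *
s=state();print(s['ee_pos'],s['force'])
cv2.imwrite('pics/w9.png',grab_frame('wrist')[:,:,::-1])
s=state();print(s['ee_pos'],s['ee_rot'])
im=grab_frame('scene');cv2.imwrite('pics/s9raw.png',im[:,:,::-1])
im=cv2.resize(im[180:370,230:440],None,fx=3.5,fy=3.15,interpolation=cv2.INTER_CUBIC)
cv2.imwrite('pics/s9.png',im[:,:,::-1])"
```

```text
time_s: 17.15
ee_pos: [615.4, -64.7, 81.7]
ee_rot: [-100.0, 89.9, 170.0]
force: [0.5, -0.3, -0.8]
gripper_width: 0.5
cmd [616.3 -64.8  82.5   0. ]
time_s: 17.57
ee_pos: [618.5, -65.1, 177.0]
ee_rot: [84.1, 89.5, -5.9]
force: [1.5, 0.6, 0.9]
gripper_width: 0.5
cmd [616.3 -64.8 172.5   0. ]
time_s: 17.98
ee_pos: [513.9, -64.8, 172.7]
ee_rot: [-102.4, 89.9, 167.7]
force: [-0.2, 0.3, -0.1]
gripper_width: 0.5
cmd [516.3 -64.9 172.5   0. ]
[513.94354003 -64.77757762 172.6762064 ] [-0.15049621  0.27213674 -0.11791087]
[516.21356946 -64.93515041 172.93343844] [89.78293938 89.91213312 -0.19070951]
```

View pics/w9.png

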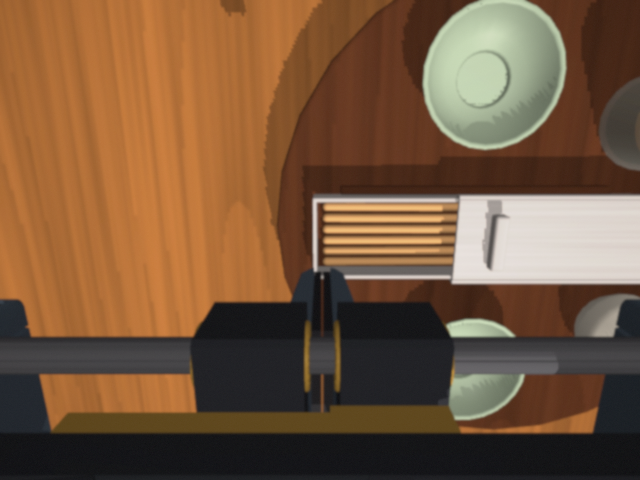

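View pics/s9.png

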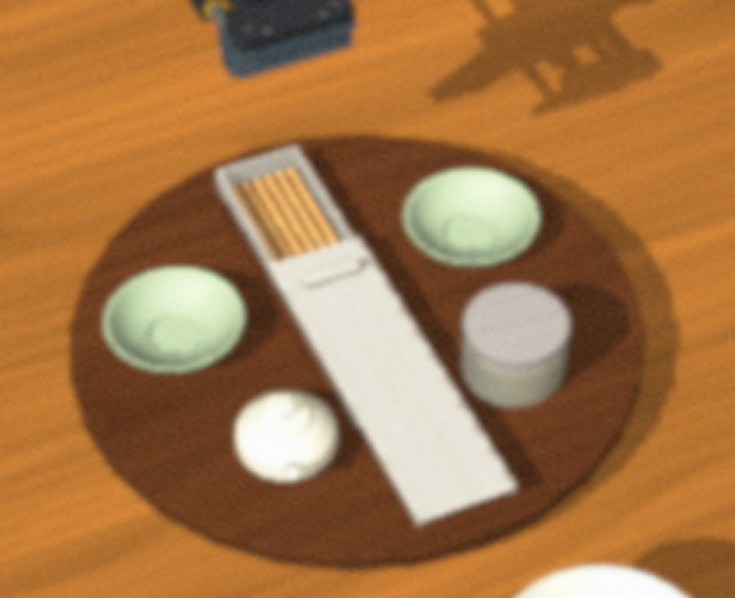

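```bash
python3 -m handwheel '{"gripper":[1,1,1],"offset":[[0,0,0],[0,0,0],[0,0,0]],"rot":[[0,0,0],[0,0,0],[0,0,0]]}'; python3 - <<'E'
from h import *
im=grab_frame('wrist'); top=grab_frame('top'); cv2.imwrite('pics/t10raw.png',top[:,:,::-1])
cv2.imwrite('pics/t10.png',cv2.resize(top[100:290,250:450],None,fx=3,fy=3,interpolation=cv2.INTER_CUBIC)[:,:,::-1])
g=cv2.GaussianBlur(cv2.cvtColor(im,cv2.COLOR_RGB2GRAY).astype(np.float32),(0,0),.8)
for a,b,s in ((185,202,1),(274,292,-1)):
    pts=[]
    for u in range(470,636,4):
        d=s*np.gradient(g[a:b,u]); pts.append((u,a+np.argmax(d)))
    w=onz("wrist",pts,64); vx,vy,x0,y0=cv2.fitLine(np.float32(w[:,:2]),cv2.DIST_HUBER,0,.01,.01).ravel()
    print("head",np.degrees(np.arctan2(vy,vx)),x0,y0)
print("cover end/tip",onz("wrist",[[457,230],[314,230]],64).round(1))
print("bar",onz("wrist",[[488,240],[503,240]],74).round(1))
print(edges(top,range(130,215),(328,348),(354,374)))
E
```

```text
time_s: 18.33
ee_pos: [517.3, -64.9, 172.1]
ee_rot: [127.6, 90.0, 37.7]
force: [0.2, 0.2, 0.2]
gripper_width: 0.8
head 0.011711731 668.66907 -31.66685
head 0.025804307 687.1387 -97.53787
cover end/tip [[613.5 -56.6  64. ]
 [512.  -56.7  64. ]]
bar [[632.  -61.3  74. ]
 [642.4 -61.3  74. ]]
[(np.float32(-0.058101676), np.float32(723.53314), np.float32(-29.137474)), (np.float32(0.04873001), np.float32(725.3412), np.float32(-95.38592))]
```

View pics/t10.png

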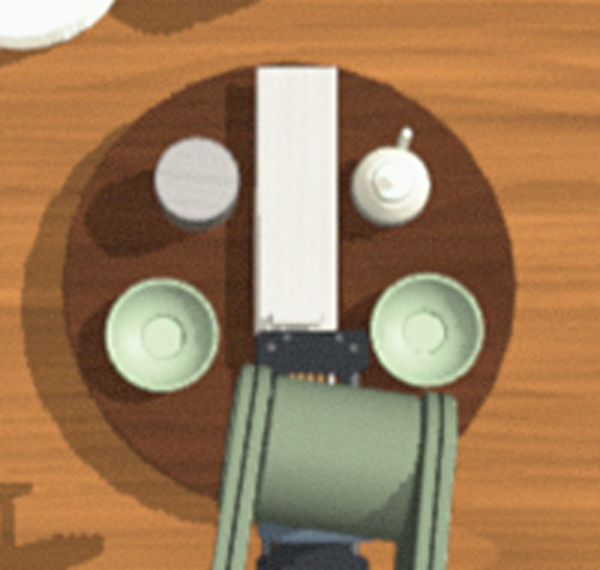

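Heading is 0.02° by the wrist camera and within 0.06° by the top camera. The cover's end is 101.5 mm from the tip, the crockery is in place and the arm is clear of everything. I'm handing it in.

```bash
python3 -c "
from workcell import *
print(state()['time_s'],state()['force']); print(job_done())"
```

```text
18.4333 [-0.89879307  0.5140974  -0.32601122]
the job is handed in; nothing more can be done
None
```

The case now faces front and its cover is fully open against the stop. I handed the job in at 18.4 s with the arm clear of everything; no verdict was reported.

**What I did**
- **Turning:** I pressed the shut fingertips down on a free part of the rim with about 14–17 N. I carried the turntable round about 62.5°, turning the tool with the disc, and saw no slip in the wrist pictures.
- **Sliding:** I pushed the cover back by its thumb bar with about 2 N until it stopped. I then eased off, backed away and lifted clear.

**Last checks**
- **Case heading:** it reads 0.02° off front by the wrist camera and within 0.06° by the top camera. A rougher reading from the scene camera, taken before the slide, was about −0.4°.
- **Cover:** its end is 101.5 mm inside the case's tip, and the bar is about 36 mm from the axis, against 35 mm expected.
- **Crockery:** the pictures show the dishes, jar and pot undisturbed. I judged this by eye and did not measure it afterwards.

**What disagreed**
- The cover travelled only 92–94 mm. It appears to have started about 8 mm open, because its end was already that far inside the tip, so I took the hard stop as the real one.
- I sent the last three pushes without checking between them, so the force against the stop rose to about 17 N before I eased off. The turntable did not shift.

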